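# Gold chocolate pyramid from the sweet carousel

## Task

Make up a gold display pyramid: turn the sweet carousel by its knob until the compartment with the gold chocolates is at the spout, tip the carousel by its rear bar so that every gold one runs out into the steel trough, and bring it back level. Then build the pyramid on the wooden board, one gold chocolate in each of the three hollows and a fourth resting on top of them, and put any gold ones left over back into their own compartment. The other colours must stay in the carousel, and the roll of brown tape and the gilt cone where they are.

Things in the scene. Friction and masses are not known exactly. Their poses are not given: they have to be found in the camera images.
- dispenser: fixed counter-top sweet dispenser: grey stand, round white carousel of four compartments with a fixed clear wall round it (top at z = 0.193), steel run-out trough. Origin on the table under the carousel's centre, z up. Spout and trough point along its -x; the rear grab bar is at +x. When level, the spout's tip is at local x = -0.167 and 0.13 to 0.17 m above the table
- trough (a point): lowest point of the trough's floor (local x = -0.275, z = 0.038), axes as the dispenser's. The trough is an open steel pan, local x -0.107 to -0.36: a shallow V whose sides rise 8 deg from the middle line (local y = 0) to 20 mm lips at y = +-0.064; the line falls 6 deg from the spout to this point, then rises 10 deg to the end wall (top z = 0.08). The chocolates gather about here, touching
- cradle (a joint): tipping of the carousel, rad: 0 = level on its stop, 0.70 = fully tipped to the spout. Axis level, along the dispenser's y, through local x = -0.075, z = 0.117. Stiff: about 6 N at the bar lifts it, 3 N pushes it back down, and it stays where it is left. From about 0.5 on the chocolates roll over the sill of the spout; all are out 2 s later
- handle (a point): middle of the rear grab bar that tips the carousel: black round bar 12 mm thick, 100 mm clear length, along the dispenser's y; when level at local x = 0.168, z = 0.179, 38 mm clear of the carousel's wall. It moves in an arc about the tipping axis (radius 0.251 m) and may turn between the fingers
- carousel (a joint): turning of the carousel about its axis, rad, counter-clockwise from above, over a turn either way, stays by friction. Turn it slowly (0.5 rad/s), or chocolates hop the 3 mm sill of the spout. Dividers lie along its own x and y axes (see knob). One of the 90 deg compartments is at the spout when its middle points along the dispenser's -x within 10 deg: +-0.785, +-2.356
- knob (a point): middle of the turning knob on the carousel's axis, 215 mm above the table: black bar 56 mm along this point's x, 14 mm along y, 28 mm high (16 mm down to its foot, 12 mm up to its top). Axes turn with the carousel. Each quadrant between these axes is a compartment of one colour (which varies), open above, radius 17 to 120 mm, walls to z = 0.192, flat floor at z = 0.137
- board: loose presentation board, dark wood with a brass edge, 114 x 114 x 12 mm, origin under its centre, z up. Three round hollows of 21 mm in its top lie 19 mm from the centre at 0, 120 and 240 deg from the board's +x axis (33 mm apart). A chocolate in a hollow has its centre 22.7 mm above the board's underside
- apex (a point): centre of the fourth chocolate when it rests on the three in the hollows: 46 mm above the board's underside, over its middle
- tape_brown: roll of brown packing tape, 68 mm wide, 48 mm high, bystander
- gilt_cone: gilded pine cone ornament, 88 mm high, bystander
- gold_1: chocolate in gold foil, a ball of 30 mm, 14 g, slippery foil, origin at its centre (its axes roll with it); four to six of them are present, any of the six may be absent
- gold_2: another like gold_1, may be absent
- gold_3: another like gold_1, may be absent
- gold_4: another like gold_1, may be absent
- gold_5: another like gold_1, may be absent
- gold_6: another like gold_1, may be absent
- red_1: chocolate in red foil, a ball of 30 mm, in the red compartment
- red_2: chocolate in red foil, a ball of 30 mm, in the red compartment
- green_1: chocolate in green foil, a ball of 30 mm, in the green compartment
- green_2: chocolate in green foil, a ball of 30 mm, in the green compartment
- blue_1: chocolate in blue foil, a ball of 30 mm, in the blue compartment
- blue_2: chocolate in blue foil, a ball of 30 mm, in the blue compartment

How it is judged:
On the way, in this order (a step that is already met when the one before it is completed fails the run):
1. the compartment of gold chocolates stands at the spout, the carousel still level (value of joint cradle below 0.06 rad and ((value of joint carousel between 2.166 and 2.546 rad and x of each of gold_1, gold_2, gold_3, gold_4, gold_5, gold_6 in the frame of knob above 0.004 m and y of each of gold_1, gold_2, gold_3, gold_4, gold_5, gold_6 in the frame of knob above 0.004 m) or (value of joint carousel between -4.117 and -3.737 rad and x of each of gold_1, gold_2, gold_3, gold_4, gold_5, gold_6 in the frame of knob above 0.004 m and y of each of gold_1, gold_2, gold_3, gold_4, gold_5, gold_6 in the frame of knob above 0.004 m) or (value of joint carousel between 0.595 and 0.975 rad and x of each of gold_1, gold_2, gold_3, gold_4, gold_5, gold_6 in the frame of knob below -0.004 m and y of each of gold_1, gold_2, gold_3, gold_4, gold_5, gold_6 in the frame of knob above 0.004 m) or (value of joint carousel between -5.688 and -5.308 rad and x of each of gold_1, gold_2, gold_3, gold_4, gold_5, gold_6 in the frame of knob below -0.004 m and y of each of gold_1, gold_2, gold_3, gold_4, gold_5, gold_6 in the frame of knob above 0.004 m) or (value of joint carousel between -0.975 and -0.595 rad and x of each of gold_1, gold_2, gold_3, gold_4, gold_5, gold_6 in the frame of knob below -0.004 m and y of each of gold_1, gold_2, gold_3, gold_4, gold_5, gold_6 in the frame of knob below -0.004 m) or (value of joint carousel between 5.308 and 5.688 rad and x of each of gold_1, gold_2, gold_3, gold_4, gold_5, gold_6 in the frame of knob below -0.004 m and y of each of gold_1, gold_2, gold_3, gold_4, gold_5, gold_6 in the frame of knob below -0.004 m) or (value of joint carousel between -2.546 and -2.166 rad and x of each of gold_1, gold_2, gold_3, gold_4, gold_5, gold_6 in the frame of knob above 0.004 m and y of each of gold_1, gold_2, gold_3, gold_4, gold_5, gold_6 in the frame of knob below -0.004 m) or (value of joint carousel between 3.737 and 4.117 rad and x of each of gold_1, gold_2, gold_3, gold_4, gold_5, gold_6 in the frame of knob above 0.004 m and y of each of gold_1, gold_2, gold_3, gold_4, gold_5, gold_6 in the frame of knob below -0.004 m))), for 0.3 s.
2. the carousel is tipped towards the spout (value of joint cradle above 0.42 rad), for 0.2 s.
3. all gold chocolates have run out and the carousel is level again (value of joint cradle below 0.06 rad and horizontal distance between each of gold_1, gold_2, gold_3, gold_4, gold_5, gold_6 and knob above 0.14 m and height (world z) of each of gold_1, gold_2, gold_3, gold_4, gold_5, gold_6 below 0.12 m), for 0.3 s.
At the end, for the whole second after the job is handed in: carousel level (0.06 rad); a gold chocolate rests on three in the hollows (within about 6 mm); every other gold one lies in the gold compartment, which holds no other colour; the other colours are in the carousel; all at rest, the board flat on the table (value of joint cradle below 0.06 rad and not (distance between each of gold_1, gold_2, gold_3, gold_4, gold_5, gold_6 and apex above 0.007 m) and (distance between gold_1 and apex below 0.007 m or (horizontal distance between gold_1 and apex between 0.013 and 0.025 m and z of gold_1 in the frame of board between 0.018 and 0.0265 m) or (horizontal distance between gold_1 and knob below 0.117 m and height (world z) of gold_1 between 0.13 and 0.19 m and x of gold_1 in the frame of knob above 0.004 m and y of gold_1 in the frame of knob above 0.004 m and (x of red_1 in the frame of knob below 0 m or y of red_1 in the frame of knob below 0 m) and (x of green_1 in the frame of knob below 0 m or y of green_1 in the frame of knob below 0 m) and (x of blue_1 in the frame of knob below 0 m or y of blue_1 in the frame of knob below 0 m)) or (horizontal distance between gold_1 and knob below 0.117 m and height (world z) of gold_1 between 0.13 and 0.19 m and x of gold_1 in the frame of knob below -0.004 m and y of gold_1 in the frame of knob above 0.004 m and (x of red_1 in the frame of knob above 0 m or y of red_1 in the frame of knob below 0 m) and (x of green_1 in the frame of knob above 0 m or y of green_1 in the frame of knob below 0 m) and (x of blue_1 in the frame of knob above 0 m or y of blue_1 in the frame of knob below 0 m)) or (horizontal distance between gold_1 and knob below 0.117 m and height (world z) of gold_1 between 0.13 and 0.19 m and x of gold_1 in the frame of knob below -0.004 m and y of gold_1 in the frame of knob below -0.004 m and (x of red_1 in the frame of knob above 0 m or y of red_1 in the frame of knob above 0 m) and (x of green_1 in the frame of knob above 0 m or y of green_1 in the frame of knob above 0 m) and (x of blue_1 in the frame of knob above 0 m or y of blue_1 in the frame of knob above 0 m)) or (horizontal distance between gold_1 and knob below 0.117 m and height (world z) of gold_1 between 0.13 and 0.19 m and x of gold_1 in the frame of knob above 0.004 m and y of gold_1 in the frame of knob below -0.004 m and (x of red_1 in the frame of knob below 0 m or y of red_1 in the frame of knob above 0 m) and (x of green_1 in the frame of knob below 0 m or y of green_1 in the frame of knob above 0 m) and (x of blue_1 in the frame of knob below 0 m or y of blue_1 in the frame of knob above 0 m))) and (distance between gold_2 and apex below 0.007 m or (horizontal distance between gold_2 and apex between 0.013 and 0.025 m and z of gold_2 in the frame of board between 0.018 and 0.0265 m) or (horizontal distance between gold_2 and knob below 0.117 m and height (world z) of gold_2 between 0.13 and 0.19 m and x of gold_2 in the frame of knob above 0.004 m and y of gold_2 in the frame of knob above 0.004 m and (x of red_1 in the frame of knob below 0 m or y of red_1 in the frame of knob below 0 m) and (x of green_1 in the frame of knob below 0 m or y of green_1 in the frame of knob below 0 m) and (x of blue_1 in the frame of knob below 0 m or y of blue_1 in the frame of knob below 0 m)) or (horizontal distance between gold_2 and knob below 0.117 m and height (world z) of gold_2 between 0.13 and 0.19 m and x of gold_2 in the frame of knob below -0.004 m and y of gold_2 in the frame of knob above 0.004 m and (x of red_1 in the frame of knob above 0 m or y of red_1 in the frame of knob below 0 m) and (x of green_1 in the frame of knob above 0 m or y of green_1 in the frame of knob below 0 m) and (x of blue_1 in the frame of knob above 0 m or y of blue_1 in the frame of knob below 0 m)) or (horizontal distance between gold_2 and knob below 0.117 m and height (world z) of gold_2 between 0.13 and 0.19 m and x of gold_2 in the frame of knob below -0.004 m and y of gold_2 in the frame of knob below -0.004 m and (x of red_1 in the frame of knob above 0 m or y of red_1 in the frame of knob above 0 m) and (x of green_1 in the frame of knob above 0 m or y of green_1 in the frame of knob above 0 m) and (x of blue_1 in the frame of knob above 0 m or y of blue_1 in the frame of knob above 0 m)) or (horizontal distance between gold_2 and knob below 0.117 m and height (world z) of gold_2 between 0.13 and 0.19 m and x of gold_2 in the frame of knob above 0.004 m and y of gold_2 in the frame of knob below -0.004 m and (x of red_1 in the frame of knob below 0 m or y of red_1 in the frame of knob above 0 m) and (x of green_1 in the frame of knob below 0 m or y of green_1 in the frame of knob above 0 m) and (x of blue_1 in the frame of knob below 0 m or y of blue_1 in the frame of knob above 0 m))) and (distance between gold_3 and apex below 0.007 m or (horizontal distance between gold_3 and apex between 0.013 and 0.025 m and z of gold_3 in the frame of board between 0.018 and 0.0265 m) or (horizontal distance between gold_3 and knob below 0.117 m and height (world z) of gold_3 between 0.13 and 0.19 m and x of gold_3 in the frame of knob above 0.004 m and y of gold_3 in the frame of knob above 0.004 m and (x of red_1 in the frame of knob below 0 m or y of red_1 in the frame of knob below 0 m) and (x of green_1 in the frame of knob below 0 m or y of green_1 in the frame of knob below 0 m) and (x of blue_1 in the frame of knob below 0 m or y of blue_1 in the frame of knob below 0 m)) or (horizontal distance between gold_3 and knob below 0.117 m and height (world z) of gold_3 between 0.13 and 0.19 m and x of gold_3 in the frame of knob below -0.004 m and y of gold_3 in the frame of knob above 0.004 m and (x of red_1 in the frame of knob above 0 m or y of red_1 in the frame of knob below 0 m) and (x of green_1 in the frame of knob above 0 m or y of green_1 in the frame of knob below 0 m) and (x of blue_1 in the frame of knob above 0 m or y of blue_1 in the frame of knob below 0 m)) or (horizontal distance between gold_3 and knob below 0.117 m and height (world z) of gold_3 between 0.13 and 0.19 m and x of gold_3 in the frame of knob below -0.004 m and y of gold_3 in the frame of knob below -0.004 m and (x of red_1 in the frame of knob above 0 m or y of red_1 in the frame of knob above 0 m) and (x of green_1 in the frame of knob above 0 m or y of green_1 in the frame of knob above 0 m) and (x of blue_1 in the frame of knob above 0 m or y of blue_1 in the frame of knob above 0 m)) or (horizontal distance between gold_3 and knob below 0.117 m and height (world z) of gold_3 between 0.13 and 0.19 m and x of gold_3 in the frame of knob above 0.004 m and y of gold_3 in the frame of knob below -0.004 m and (x of red_1 in the frame of knob below 0 m or y of red_1 in the frame of knob above 0 m) and (x of green_1 in the frame of knob below 0 m or y of green_1 in the frame of knob above 0 m) and (x of blue_1 in the frame of knob below 0 m or y of blue_1 in the frame of knob above 0 m))) and (distance between gold_4 and apex below 0.007 m or (horizontal distance between gold_4 and apex between 0.013 and 0.025 m and z of gold_4 in the frame of board between 0.018 and 0.0265 m) or (horizontal distance between gold_4 and knob below 0.117 m and height (world z) of gold_4 between 0.13 and 0.19 m and x of gold_4 in the frame of knob above 0.004 m and y of gold_4 in the frame of knob above 0.004 m and (x of red_1 in the frame of knob below 0 m or y of red_1 in the frame of knob below 0 m) and (x of green_1 in the frame of knob below 0 m or y of green_1 in the frame of knob below 0 m) and (x of blue_1 in the frame of knob below 0 m or y of blue_1 in the frame of knob below 0 m)) or (horizontal distance between gold_4 and knob below 0.117 m and height (world z) of gold_4 between 0.13 and 0.19 m and x of gold_4 in the frame of knob below -0.004 m and y of gold_4 in the frame of knob above 0.004 m and (x of red_1 in the frame of knob above 0 m or y of red_1 in the frame of knob below 0 m) and (x of green_1 in the frame of knob above 0 m or y of green_1 in the frame of knob below 0 m) and (x of blue_1 in the frame of knob above 0 m or y of blue_1 in the frame of knob below 0 m)) or (horizontal distance between gold_4 and knob below 0.117 m and height (world z) of gold_4 between 0.13 and 0.19 m and x of gold_4 in the frame of knob below -0.004 m and y of gold_4 in the frame of knob below -0.004 m and (x of red_1 in the frame of knob above 0 m or y of red_1 in the frame of knob above 0 m) and (x of green_1 in the frame of knob above 0 m or y of green_1 in the frame of knob above 0 m) and (x of blue_1 in the frame of knob above 0 m or y of blue_1 in the frame of knob above 0 m)) or (horizontal distance between gold_4 and knob below 0.117 m and height (world z) of gold_4 between 0.13 and 0.19 m and x of gold_4 in the frame of knob above 0.004 m and y of gold_4 in the frame of knob below -0.004 m and (x of red_1 in the frame of knob below 0 m or y of red_1 in the frame of knob above 0 m) and (x of green_1 in the frame of knob below 0 m or y of green_1 in the frame of knob above 0 m) and (x of blue_1 in the frame of knob below 0 m or y of blue_1 in the frame of knob above 0 m))) and (distance between gold_5 and apex below 0.007 m or (horizontal distance between gold_5 and apex between 0.013 and 0.025 m and z of gold_5 in the frame of board between 0.018 and 0.0265 m) or (horizontal distance between gold_5 and knob below 0.117 m and height (world z) of gold_5 between 0.13 and 0.19 m and x of gold_5 in the frame of knob above 0.004 m and y of gold_5 in the frame of knob above 0.004 m and (x of red_1 in the frame of knob below 0 m or y of red_1 in the frame of knob below 0 m) and (x of green_1 in the frame of knob below 0 m or y of green_1 in the frame of knob below 0 m) and (x of blue_1 in the frame of knob below 0 m or y of blue_1 in the frame of knob below 0 m)) or (horizontal distance between gold_5 and knob below 0.117 m and height (world z) of gold_5 between 0.13 and 0.19 m and x of gold_5 in the frame of knob below -0.004 m and y of gold_5 in the frame of knob above 0.004 m and (x of red_1 in the frame of knob above 0 m or y of red_1 in the frame of knob below 0 m) and (x of green_1 in the frame of knob above 0 m or y of green_1 in the frame of knob below 0 m) and (x of blue_1 in the frame of knob above 0 m or y of blue_1 in the frame of knob below 0 m)) or (horizontal distance between gold_5 and knob below 0.117 m and height (world z) of gold_5 between 0.13 and 0.19 m and x of gold_5 in the frame of knob below -0.004 m and y of gold_5 in the frame of knob below -0.004 m and (x of red_1 in the frame of knob above 0 m or y of red_1 in the frame of knob above 0 m) and (x of green_1 in the frame of knob above 0 m or y of green_1 in the frame of knob above 0 m) and (x of blue_1 in the frame of knob above 0 m or y of blue_1 in the frame of knob above 0 m)) or (horizontal distance between gold_5 and knob below 0.117 m and height (world z) of gold_5 between 0.13 and 0.19 m and x of gold_5 in the frame of knob above 0.004 m and y of gold_5 in the frame of knob below -0.004 m and (x of red_1 in the frame of knob below 0 m or y of red_1 in the frame of knob above 0 m) and (x of green_1 in the frame of knob below 0 m or y of green_1 in the frame of knob above 0 m) and (x of blue_1 in the frame of knob below 0 m or y of blue_1 in the frame of knob above 0 m))) and (distance between gold_6 and apex below 0.007 m or (horizontal distance between gold_6 and apex between 0.013 and 0.025 m and z of gold_6 in the frame of board between 0.018 and 0.0265 m) or (horizontal distance between gold_6 and knob below 0.117 m and height (world z) of gold_6 between 0.13 and 0.19 m and x of gold_6 in the frame of knob above 0.004 m and y of gold_6 in the frame of knob above 0.004 m and (x of red_1 in the frame of knob below 0 m or y of red_1 in the frame of knob below 0 m) and (x of green_1 in the frame of knob below 0 m or y of green_1 in the frame of knob below 0 m) and (x of blue_1 in the frame of knob below 0 m or y of blue_1 in the frame of knob below 0 m)) or (horizontal distance between gold_6 and knob below 0.117 m and height (world z) of gold_6 between 0.13 and 0.19 m and x of gold_6 in the frame of knob below -0.004 m and y of gold_6 in the frame of knob above 0.004 m and (x of red_1 in the frame of knob above 0 m or y of red_1 in the frame of knob below 0 m) and (x of green_1 in the frame of knob above 0 m or y of green_1 in the frame of knob below 0 m) and (x of blue_1 in the frame of knob above 0 m or y of blue_1 in the frame of knob below 0 m)) or (horizontal distance between gold_6 and knob below 0.117 m and height (world z) of gold_6 between 0.13 and 0.19 m and x of gold_6 in the frame of knob below -0.004 m and y of gold_6 in the frame of knob below -0.004 m and (x of red_1 in the frame of knob above 0 m or y of red_1 in the frame of knob above 0 m) and (x of green_1 in the frame of knob above 0 m or y of green_1 in the frame of knob above 0 m) and (x of blue_1 in the frame of knob above 0 m or y of blue_1 in the frame of knob above 0 m)) or (horizontal distance between gold_6 and knob below 0.117 m and height (world z) of gold_6 between 0.13 and 0.19 m and x of gold_6 in the frame of knob above 0.004 m and y of gold_6 in the frame of knob below -0.004 m and (x of red_1 in the frame of knob below 0 m or y of red_1 in the frame of knob above 0 m) and (x of green_1 in the frame of knob below 0 m or y of green_1 in the frame of knob above 0 m) and (x of blue_1 in the frame of knob below 0 m or y of blue_1 in the frame of knob above 0 m))) and linear speed of each of gold_1, gold_2, gold_3, gold_4, gold_5, gold_6 below 0.02 m/s and angle between board's own z axis and vertical below 0.05 rad and height (world z) of board below 0.01 m and distance between each of red_1, red_2, green_1, green_2, blue_1, blue_2 and knob below 0.15 m); the robot touches nothing.
It fails at once if a red, green or blue chocolate leaves the carousel (distance between any of red_1, red_2, green_1, green_2, blue_1, blue_2 and knob above 0.17 m).
It fails at once if the brown tape or the gilt cone is moved by more than 4 cm (distance of any of tape_brown, gilt_cone from where it was at the start of the episode above 0.04 m).
Of gold_1, gold_2, gold_3, gold_4, gold_5, gold_6 only 4 to 6 are there at a start; the rules pass over those that are not, and their reading is None.
At some moment in a run one of board may be knocked a few centimetres aside while the robot is not near it.
Once in a run the grip may slacken for a moment while it holds something.
It also fails if it takes over 210 s, if anything falls off the work surface, if the arm or the gripper's body presses on something with over 40 N, if the wrist force passes 120 N, or if a joint passes its speed limit or range.

## Robot

A 7-joint arm with a two-finger parallel gripper is mounted at the origin on the work surface; the furniture and walls round the work are solid. World frame = base frame: x ahead of the robot, y to its left, z up, the work surface at z = 0. Lengths are in m, angles in rad, forces in N, time in s.
With the tool pointing down it reaches from about 0.425 to 0.875 m from the base axis. Payload 8.4 kg.
Tool frame: the origin (TCP) lies at the very end of the fingers, on their centre line; the grasp point (between the pads) lies robot.grip_point_offset behind it (robot.grip_point_offset is the distance from the TCP to the grasp point, in m); z points along the fingers, y is the line along which they close (so a half turn about z gives the same grasp; the last joint's range is limited). The gripper opens to 87 mm and grips with 3 to 60 N. Pads are 19 mm wide; open, the fingers measure 117 mm over their backs; the gripper's body (75 mm by 190 mm) begins 51 mm behind the grasp point.
Start: joints at [-1.211, 0.333, 0.04, 1.465, -0.013, 1.343, -0.059], TCP at [0.288, 0.583, 0.223] pointing down, gripper open.
Joint ranges: [-2.58, 2.58], [-0.38, 2.09], [-1.3, 1.39], [0.25, 2.4], [-1.5, 4.64], [0.08, 2.09], [-2.65, 2.65]. Speed limits (rad/s): [2.22, 2.22, 2.79, 2.79, 3.14, 3.14, 3.14].

## Interface

Orientations are given as a unit quaternion [w, x, y, z].
In Python, from bench import robot gives the robot as it stands. Calls block until the motion is done:
- robot.move_to(position, orientation): joint-space move of the TCP to a pose.
- robot.move_l(position, ori=None, max_speed=0.15): straight line of the TCP; ori=None keeps the orientation; max_speed is the mean speed in m/s.
- robot.move_j(angles): joint-space move.
- robot.grip(opening, grip_force=None): finger opening in m; grip_force is the grip in N (None keeps the last); returns when the fingers have stopped.
- robot.hold(seconds).
- robot.solve_ik(position, orientation): joint angles nearest the present ones, or None.
- robot.get_state(): the state.
- robot.capture(name): name is "scene" or "top"; returns a dict with "color" (420x560x3 uint8, red, green, blue), "fx", "fy", "cx", "cy" (pixels), "dist" ([k1, k2, p1, p2, k3] as OpenCV has them; the pictures are not rectified), "world_from_camera" (4x4, takes a point from camera to world coordinates). Camera axes: x right, y down, z forward; pixel columns grow to the right and rows downward; lengths in m; the calibration is good to about 2 mm. A picture is of the moment at which its call begins. There is no depth.
A pose or a line that the arm cannot do raises robot.Unreachable and nothing moves.
- robot.sign_off(): hands the job in; it is judged then, once.
Trained networks look in the newest picture that a camera, given by its name, has taken for a name from the list of things; names that differ only in an ending like _2 or _b are one class to them, and where a whole thing is asked for, a point or a joint stands for the part that bears it (a point fixed in the world has none). Each returns a list of dicts, best first, with "score" (0 to 1); they miss things now and then, are a little off and sometimes report something else, mostly with a low value. They report only what shows in the picture. A call takes as long as a camera call.
- robot.look_for(camera, query): "box" ([left, top, right, bottom] in pixels, round what is visible of it).
The state is a dict: "clock": time; "qpos": joint angles; "joint_vel": joint speeds; "joint_torque": joint torques, N m; "tcp_pos": TCP position; "tool_rot": TCP orientation; "ft_force": force on the tool from outside, world axes, zero at the start; "ft_torque": the same for the moment, N m; "finger_gap": finger opening in m; "grasp_force": force on a finger pad.
Only numpy, scipy, OpenCV 4.12 (cv2) and the standard library are available. Lean on these libraries where they do the work, as an engineer would, in place of code of your own. Each camera call takes 0.05 s, during which the arm holds its last target. There are 200 camera calls.

## Working session

There is one attempt and no reset: what is moved stays moved. The work goes in short steps, each a Python script; the robot and the scene stay as the last script left them, time stands still between calls to the robot, and variables do not carry over. Pictures are saved under pics/ and viewed, at most 14 in all, crops included, and the job is handed in when it is done.

```bash
ls; mkdir -p pics
python3 - <<'E'
from bench import robot
import cv2, numpy as np
print(robot.grip_point_offset, robot.get_state())
for c in ("scene","top"):
    d=robot.capture(c); cv2.imwrite(f"pics/{c}0.png",cv2.cvtColor(d["color"],cv2.COLOR_RGB2BGR))
    print(c,{k:np.round(v,3).tolist() for k,v in d.items() if k!="color"})
    for q in ("dispenser","knob","handle","board","tape_brown","gilt_cone","gold_1","red_1","green_1","blue_1"):
        print(q,[(np.round(r["box"],1).tolist(),round(r["score"],2)) for r in robot.look_for(c,q)][:7])
E
```

```text
pics
0.0187 {'clock': 0.0, 'qpos': array([-1.21121534,  0.33391178,  0.03990816,  1.46623999, -0.01341736,
        1.34326873, -0.05855673]), 'joint_vel': array([ 0.00113533,  0.00277958,  0.00078112, -0.00146516, -0.00026599,
        0.00019966, -0.00041926]), 'joint_torque': array([-1.59410549e-03, -6.56347346e+01,  1.33421727e+00, -4.03814936e+01,
       -5.97416027e-02,  4.46666451e-02,  1.72148316e-04]), 'tcp_pos': array([0.28769816, 0.58236873, 0.22167447]), 'tool_rot': array([-1.28001568e-04,  2.27437486e-01,  9.73792370e-01, -7.70121785e-04]), 'ft_force': array([0.7683855 , 0.77971146, 0.61662601]), 'ft_torque': array([ 0.03863238,  0.00874374, -0.01797245]), 'grasp_force': 0.0, 'finger_gap': 0.08683019287984658}
scene {'fx': 380.465, 'fy': 380.465, 'cx': 278.433, 'cy': 208.776, 'dist': [-0.023, 0.0, 0.0, 0.0, 0.0], 'world_from_camera': [[-0.456, -0.649, 0.609, -0.313], [-0.89, 0.319, -0.326, 0.382], [0.017, -0.691, -0.723, 1.128], [0.0, 0.0, 0.0, 1.0]]}
dispenser [([151.8, 222.9, 294.4, 309.4], 0.96), ([199.5, 238.7, 200.9, 250.0], 0.19)]
knob [([181.2, 225.1, 247.4, 275.8],
[... 805 characters left out ...]
.0]]}
dispenser [([106.5, 191.2, 303.3, 285.3], 0.85)]
knob [([137.1, 197.1, 213.1, 278.8], 0.72)]
handle [([110.9, 195.5, 234.2, 287.3], 0.77)]
board [([332.6, 203.1, 382.0, 253.0], 0.62)]
tape_brown [([414.7, 191.5, 437.3, 216.2], 0.72)]
gilt_cone [([137.9, 198.7, 213.0, 276.2], 0.69), ([402.7, 161.7, 425.3, 182.4], 0.65)]
gold_1 [([152.8, 214.6, 160.9, 225.4], 0.61), ([144.1, 209.6, 153.3, 222.9], 0.58)]
red_1 [([187.9, 202.2, 199.9, 215.3], 0.46), ([189.1, 224.9, 200.9, 232.1], 0.41)]
green_1 [([189.8, 238.4, 201.5, 251.2], 0.47), ([189.0, 256.5, 201.8, 271.8], 0.44)]
blue_1 [([160.2, 261.7, 168.2, 277.0], 0.51), ([413.9, 191.4, 437.1, 218.6], 0.42), ([154.0, 240.2, 163.9, 251.4], 0.39)]
```

Run:
```python
import cv2
a=cv2.imread("pics/top0.png"); cv2.imwrite("pics/t1.png",cv2.resize(a[150:310,90:450],None,fx=2.2,fy=2.2,interpolation=cv2.INTER_CUBIC))
a=cv2.imread("pics/scene0.png"); cv2.imwrite("pics/s1.png",cv2.resize(a[160:320,140:390],None,fx=3,fy=3,interpolation=cv2.INTER_CUBIC))
```

```text
(no output)
```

View pics/t1.png

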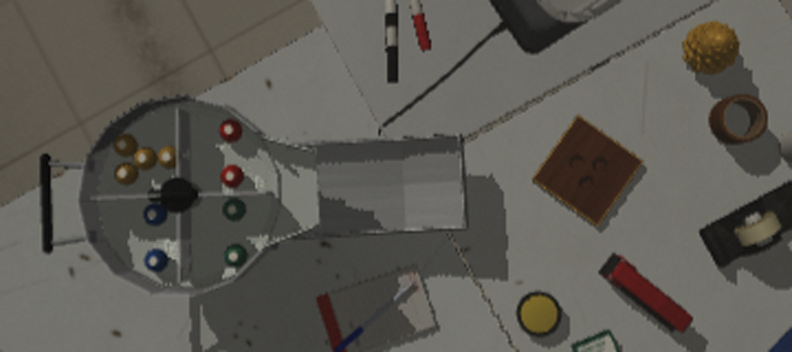

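View pics/s1.png

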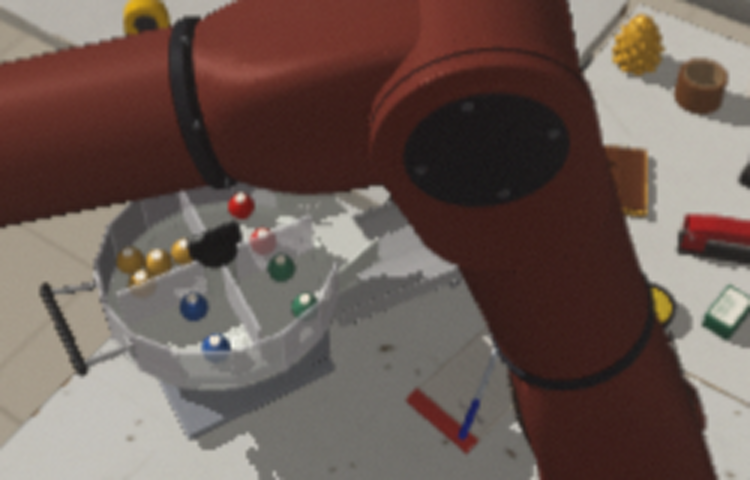

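Top crop: carousel centre at about (178,195), handle at left (46,203), spout to the right (image right = world −y). Four golds are visible at top left, reds top right, greens bottom right and blues bottom left. The board is at (588,170). Next I fit the dispenser pose and the board, and zoom in on the knob.

```bash
cat > h.py <<'E'
from bench import robot
import cv2, numpy as np
from scipy.optimize import least_squares
from scipy.spatial.transform import Rotation as R
def cap(c,save=None):
    d=robot.capture(c)
    if save: cv2.imwrite(save,cv2.cvtColor(d["color"],cv2.COLOR_RGB2BGR))
    return d
def K(d): return np.array([[d["fx"],0,d["cx"]],[0,d["fy"],d["cy"]],[0,0,1.]])
def proj(d,P):
    M=np.linalg.inv(d["world_from_camera"]); rv,_=cv2.Rodrigues(M[:3,:3])
    return cv2.projectPoints(np.atleast_2d(P).astype(float),rv,M[:3,3],K(d),np.array(d["dist"],float))[0][:,0]
def unproj(d,uv,z):
    n=cv2.undistortPoints(np.array(uv,float).reshape(-1,1,2),K(d),np.array(d["dist"],float))[:,0]
    M=np.array(d["world_from_camera"]); r=np.c_[n,np.ones(len(n))]@M[:3,:3].T; o=M[:3,3]
    return o+r*((z-o[2])/r[:,2])[:,None]
def disp(p,L):  # dispenser local -> world, p=(x,y,yaw)
    L=np.atleast_2d(L); c,s=np.cos(p[2]),np.sin(p[2])
    return np.c_[p[0]+c*L[:,0]-s*L[:,1],p[1]+s*L[:,0]+c*L[:,1],L[:,2]]
def quat(yaw,tilt=None):
    """tool down, finger closing line (tool y) at world angle yaw"""
    y=np.array([np.cos(yaw),np.sin(yaw),0]);z=np.array([0,0,-1.]);x=np.cross(y,z)
    q=R.from_matrix(np.c_[x,y,z]).as_quat(); return q[[3,0,1,2]]
E
python3 - <<'E'
from h import *
d=cap("top"); s=cap("scene")
L=np.array([[.168,-.05,.179],[.168,.05,.179],[-.36,-.064,.08],[-.36,.064,.08],[0,0,.227]])
# image up = +x world ; disp +x=world+y => disp +y = world -x (image down)
uv=np.array([[45,157+3],[47,250-3],[463,135],[466,228],[178,195]])/2.2+[90,150]
best=None
for sw in (1,):
    o=np.array([1,0,3,2,4])
    LL=L[o]  # top pixel (world +x) = local -y
    LL=np.array([[.168,-.05,.179],[.168,.05,.179],[-.36,-.064,.08],[-.36,.064,.08],[0,0,.227]])
    f=least_squares(lambda p:(proj(d,disp(p,LL))-uv).ravel(),[.4,.17,np.pi/2])
    p=f.x; print(p,np.degrees(p[2]),f.fun.reshape(-1,2).round(2).tolist())
np.save("disp.npy",p)
bb=np.array([[580,116],[643,161],[598,224],[533,178]])/2.2+[90,150]
B=unproj(d,bb,.012); print("board corners",B.round(4).tolist(),B.mean(0),np.linalg.norm(B-np.roll(B,1,0),axis=1))
hol=np.array([[578,160],[600,160],[587,182]])/2.2+[90,150]; print(unproj(d,hol,.012)[:,:2].round(4).tolist())
def draw(dd,name,x0,x1,y0,y1,k,rot=0):
    im=cv2.cvtColor(dd["color"],cv2.COLOR_RGB2BGR)[y0:y1,x0:x1]; im=cv2.resize(im,None,fx=k,fy=k,interpolation=cv2.INTER_CUBIC)
    for P in (disp(p,L),disp(p,[[.12*np.cos(a),.12*np.sin(a),.193] for a in np.arange(0,6.28,.3)])):
        for q in proj(dd,P): cv2.circle(im,tuple(int(t) for t in (q-[x0,y0]+.5)*k),2,(255,0,255),-1)
    return im
cv2.imwrite("pics/k.png",np.hstack([draw(d,"",105,235,185,290,3),draw(s,"",150,290,215,320,3)[:315]])[:, :800])
k1=draw(d,"",150,195,220,260,8);k2=draw(s,"",190,235,220,260,8);cv2.imwrite("pics/k2.png",np.hstack([k1,k2]))
E
```

```text
[0.42868363 0.2122996  1.63652615] 93.76604169034188 [[0.63, 1.43], [0.71, -1.6], [0.39, -0.32], [1.61, 0.37], [-3.05, 0.11]]
board corners [[0.5493, -0.3122, 0.012], [0.4855, -0.402, 0.012], [0.3953, -0.3373, 0.012], [0.4598, -0.2449, 0.012]] [ 0.47247264 -0.32407499  0.012     ] [0.11201974 0.11010247 0.11104822 0.11271927]
[[0.4861, -0.3091], [0.4864, -0.3406], [0.4548, -0.3219]]
```

View pics/k.png

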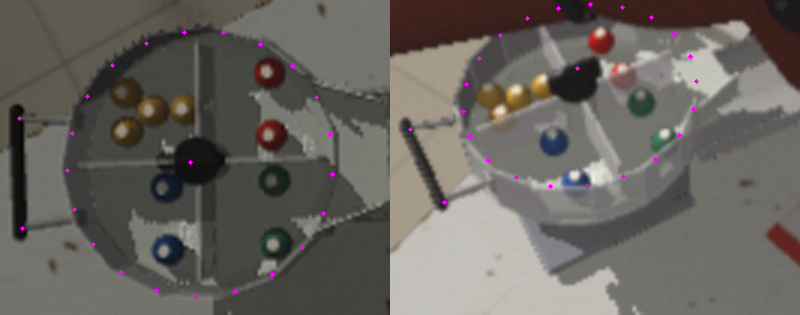

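View pics/k2.png

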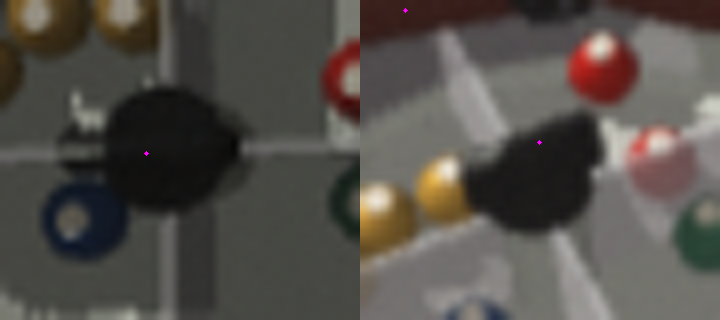

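Run:
```python
from h import *
d=cap("top"); s=cap("scene")
L=np.array([[.168,-.05,.179],[.168,.05,.179],[-.36,-.064,.08],[-.36,.064,.08],[0,0,.227]])
uv=np.array([[111.0,222.5],[112.0,261.5],[463/2.2+90,135/2.2+150],[466/2.2+90,228/2.2+150],[151/8+150,148/8+220]])
us=np.array([[155,256.6],[168.5,282.5]])
f=least_squares(lambda p:np.r_[(proj(d,disp(p,L))-uv).ravel(),(proj(s,disp(p,L[:2]))-us).ravel()],[.43,.21,1.63],loss="soft_l1")
p=f.x; print(p,np.degrees(p[2]),f.fun.reshape(-1,2).round(2).tolist()); np.save("disp.npy",p)
W=unproj(d,np.array([[78,163],[330,158],[197,42],[200,285]])/3+[105,185],.192)
v1=W[0]-W[1]; v2=W[2]-W[3]; a=[np.degrees(np.arctan2(v[1],v[0])) for v in(v1,v2)]; print("div angles",a)
c=disp(p,[0,0,0])[0]
for yaw in (np.radians(a[1]),np.radians(a[1])+np.pi):
    q=robot.solve_ik([c[0],c[1],.203],quat(yaw)); print(None if q is None else np.round(q,3))
    q=robot.solve_ik([c[0],c[1],.203],quat(yaw-2.3)); print(None if q is None else np.round(q,3))
```

```text
[0.42930376 0.21280676 1.63536307] 93.6994017554662 [[-0.07, 1.36], [-0.13, -1.13], [0.26, -0.4], [1.42, 0.3], [-1.2, 0.0], [1.27, 0.95], [-1.08, -0.79]]
div angles [np.float64(91.68601218352785), np.float64(2.3293776361179126)]
[-0.946 -0.019  0.392  1.91   0.008  1.249 -0.516]
None
[-6.980e-01 -7.000e-03  1.450e-01  1.900e+00  1.000e-03  1.249e+00
  2.629e+00]
[-0.85  -0.014  0.296  1.906  0.004  1.249  0.327]
```

Run:
```python
from h import *
p=np.load("disp.npy"); c=disp(p,[0,0,0])[0]
yaw=np.radians(1.7-.3)+np.pi
robot.move_l([.288,.583,.34])
robot.move_to([c[0],c[1],.34],quat(yaw)); print(robot.get_state()["qpos"].round(3))
robot.move_l([c[0],c[1],.203],max_speed=.08)
print(robot.get_state()["ft_force"])
robot.grip(.0,25); s=robot.get_state(); print(s["finger_gap"],s["ft_force"],s["tcp_pos"],s["qpos"].round(3),s["clock"])
q=s["qpos"].copy(); t0=s["clock"]
for i in range(3):
    q[6]-=.05; robot.move_j(q); print(robot.get_state()["clock"]-t0)
s=robot.get_state(); print(s["qpos"].round(3),s["ft_force"],s["ft_torque"])
d=cap("top"); im=cv2.cvtColor(d["color"],cv2.COLOR_RGB2BGR)[170:300,95:305]; cv2.imwrite("pics/a.png",cv2.resize(im,None,fx=3.5,fy=3.5))
```

```text
[-0.773 -0.065  0.208  1.676  0.013  1.529  2.6  ]
[ 1.66543273 -0.28558774  0.68876007]
0.013224582976526933 [ 9.74851073  2.09168633 -6.4916699 ] [0.43115744 0.2127156  0.20306167] [-0.767 -0.009  0.214  1.902  0.004  1.246  2.612] 7.5333
0.25
0.5000000000000009
0.7500000000000009
[-0.767 -0.01   0.214  1.902  0.003  1.246  2.464] [-3.53896796 -0.51927966  1.23630036] [ 0.11549697  1.02714645 -0.10346232]
```

View pics/a.png

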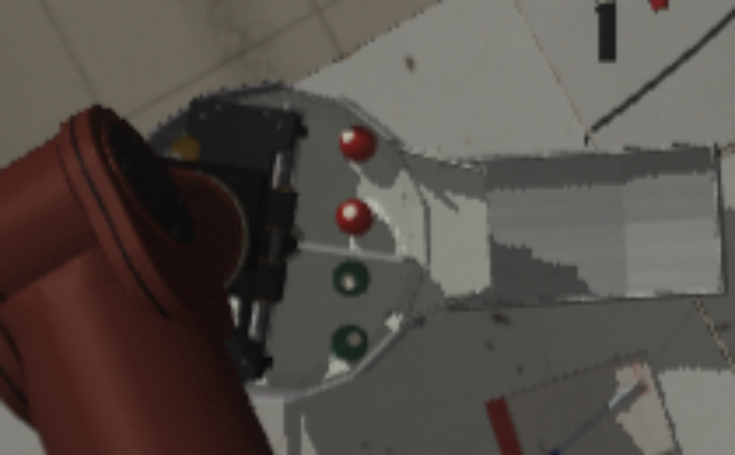

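The right divider end moved down to about (420,262), so the carousel turns clockwise with the knob. The colours are all in place, so I'll carry on turning.

Run:
```python
from h import *
q=robot.get_state()["qpos"].copy(); q0=q.copy(); t0=robot.get_state()["clock"]
n=int(np.ceil((2.464-.285)/.07))
for v in np.linspace(2.464,.285,n+1)[1:]:
    q[6]=v; robot.move_j(q)
s=robot.get_state(); print(s["clock"]-t0,s["qpos"].round(3),s["finger_gap"],s["ft_force"])
robot.grip(.06); print(robot.get_state()["tcp_pos"])
P=robot.get_state()["tcp_pos"]; robot.move_l([P[0],P[1],.34])
robot.move_to([.3,.50,.36],quat(np.radians(93.7)))
d=cap("top"); im=cv2.cvtColor(d["color"],cv2.COLOR_RGB2BGR)[170:300,95:305]; cv2.imwrite("pics/b.png",cv2.resize(im,None,fx=3.5,fy=3.5))
p=np.load("disp.npy");h=disp(p,[.168,0,.179])[0]; print(h,robot.get_state()["qpos"].round(2),robot.get_state()["clock"])
for th in (0,.3,.64):
  a=np.arctan2(.062,.243)+th; w=disp(p,[-.075+.251*np.cos(a),0,.117+.251*np.sin(a)])[0]
  for y in (93.7,273.7):
    r=robot.solve_ik(w-[0,0,.0137],quat(np.radians(y))); print(th,y,w.round(3),None if r is None else r.round(2))
```

```text
8.000000000000002 [-0.769 -0.01   0.21   1.901 -0.003  1.245  0.287] 0.013778171810615778 [-11.70001943  15.21550718   4.45706604]
[0.43076888 0.21276436 0.20301747]
[0.41846408 0.3804567  0.179     ] [-1.06  0.16 -0.05  1.4   0.01  1.58  0.52] 19.6667
0 93.7 [0.418 0.381 0.179] [-0.86  0.2   0.05  1.75 -0.01  1.19  0.83]
0 273.7 [0.418 0.381 0.179] [-1.03  0.2   0.24  1.76 -0.05  1.19 -2.28]
0.3 93.7 [0.42  0.352 0.248] [-0.84  0.12  0.07  1.7  -0.01  1.32  0.87]
0.3 273.7 [0.42  0.352 0.248] [-0.92  0.12  0.15  1.71 -0.02  1.32 -2.27]
0.64 93.7 [0.424 0.296 0.312] [-0.79  0.03  0.1   1.67 -0.    1.44  0.94]
0.64 273.7 [0.424 0.296 0.312] [-0.72  0.03  0.03  1.67 -0.    1.44 -2.2 ]
```

View pics/b.png

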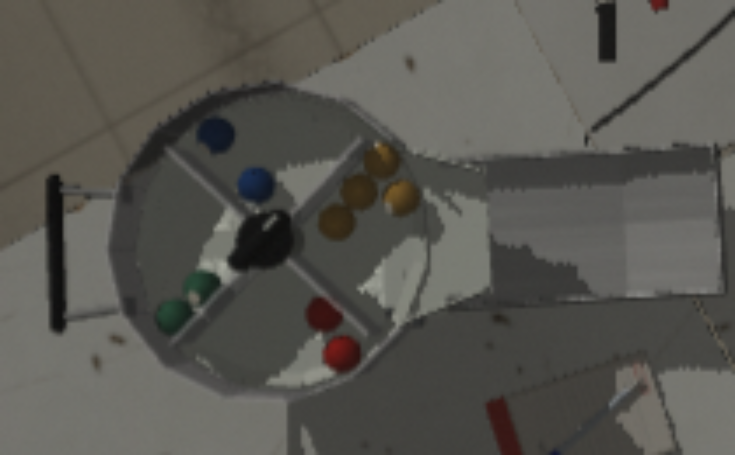

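Gold, with four balls, is now centred at the spout. Blue is top left, green left and red at the bottom. Next is the handle.

Run:
```python
from h import *
p=np.load("disp.npy"); off=np.array([0,0,-.0157]); q=quat(p[2])
def arc(th):
    a=np.arctan2(.062,.243)+th; return disp(p,[-.075+.251*np.cos(a),0,.117+.251*np.sin(a)])[0]+off
robot.grip(.032)
w=arc(0); robot.move_to(w+[0,.002,.12],q); robot.move_l(w+[0,.002,0],max_speed=.08)
print(robot.get_state()["ft_force"].round(1))
robot.grip(0,20); s=robot.get_state(); print(s["finger_gap"],s["tcp_pos"]-w,s["ft_force"].round(1))
for th in np.arange(.08,.65,.08):
    robot.move_l(arc(th),max_speed=.08); s=robot.get_state(); print(round(th,2),s["finger_gap"].round(4),(s["tcp_pos"]-arc(th)).round(4),s["ft_force"].round(1))
robot.hold(2.5)
d=cap("top"); im=cv2.cvtColor(d["color"],cv2.COLOR_RGB2BGR)[170:300,95:305]; cv2.imwrite("pics/c.png",cv2.resize(im,None,fx=3.5,fy=3.5)); print(s["clock"])
```

```text
[-0.6  0.7 -0.4]
0.01120163897710035 [-5.15322688e-05  2.70020684e-03  1.76146195e-04] [ 0.5  3.2 -1.3]Traceback (most recent call last):
  File "<stdin>", line 10, in <module>
AttributeError: 'float' object has no attribute 'round'
```

Run:
```python
from h import *
p=np.load("disp.npy"); p[0]+=.0008; p[1]+=.0015; np.save("disp.npy",p); off=np.array([0,.001,-.0157]); q=quat(p[2])
def arc(th):
    a=np.arctan2(.062,.243)+th; return disp(p,[-.075+.251*np.cos(a),0,.117+.251*np.sin(a)])[0]+off
for th in np.arange(.16,.65,.08):
    robot.move_l(arc(th),max_speed=.08); s=robot.get_state(); print(round(th,2),round(s["finger_gap"],4),(s["tcp_pos"]-arc(th)).round(4),s["ft_force"].round(1))
robot.hold(2.5)
d=cap("top"); im=cv2.cvtColor(d["color"],cv2.COLOR_RGB2BGR)[170:300,95:305]; cv2.imwrite("pics/c.png",cv2.resize(im,None,fx=3.5,fy=3.5)); print(s["clock"])
```

```text
0.16 0.0109 [-0.0007  0.0002 -0.    ] [-4.6  1.   1.7]
0.24 0.0114 [-0.0006  0.0003 -0.    ] [-5.3  2.7  2.5]
0.32 0.0115 [-0.0006  0.0004  0.0001] [-5.8  2.6  2.2]
0.4 0.0109 [-0.0006  0.0006  0.0003] [-5.9  3.1  3.8]
0.48 0.0111 [-0.0005  0.0008  0.0005] [-5.8  2.7  4.9]
0.56 0.0115 [-0.0004  0.0009  0.0007] [-6.1  3.5  5.3]
0.64 0.0111 [-0.0004  0.0011  0.001 ] [-6.1  4.2  7.2]
26.575
```

View pics/c.png

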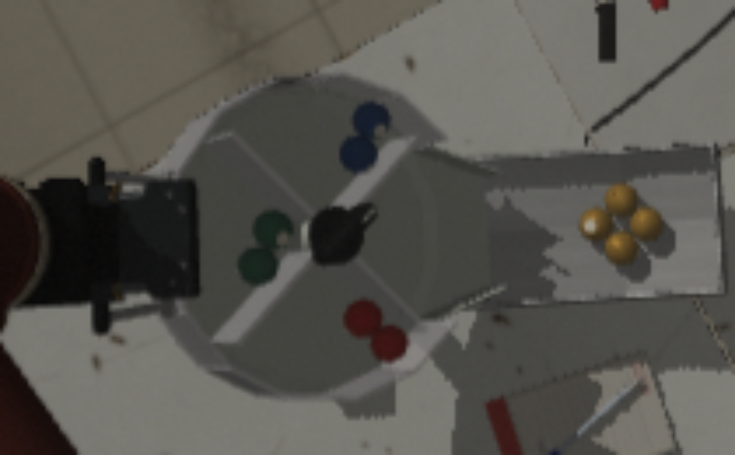

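All four golds lie in the trough around (620,222), and the other colours are still in the carousel. Bringing it back level, then re-measuring the balls and the board.

Run:
```python
from h import *
p=np.load("disp.npy"); off=np.array([0,.001,-.0157])
def arc(th):
    a=np.arctan2(.062,.243)+th; return disp(p,[-.075+.251*np.cos(a),0,.117+.251*np.sin(a)])[0]+off
for th in np.r_[np.arange(.56,.05,-.08),0,-.012]:
    robot.move_l(arc(th),max_speed=.08)
s=robot.get_state(); print((s["tcp_pos"]-arc(0)).round(4),s["ft_force"].round(1),s["finger_gap"])
robot.grip(.032); P=robot.get_state()["tcp_pos"]; robot.move_l(P+[0,.002,.14])
robot.move_to([.3,.50,.36],quat(p[2]))
d=cap("top"); s=cap("scene")
G=[]
for c,dd in(("top",d),("scene",s)):
    for r in robot.look_for(c,"gold_1")[:8]:
        b=np.array(r["box"]); print(c,b.round(1).tolist(),round(r["score"],2), unproj(dd,(b[:2]+b[2:])/2,.056).round(4)[0,:2])
    print("board",[(np.round(r["box"],1).tolist(),round(r["score"],2)) for r in robot.look_for(c,"board")][:2])
print("trough",disp(p,[-.275,0,.038]), robot.get_state()["clock"])
a=cv2.cvtColor(d["color"],cv2.COLOR_RGB2BGR)[185:275,95:405];b=cv2.cvtColor(s["color"],cv2.COLOR_RGB2BGR)[170:320,150:405]
a=cv2.resize(a,None,fx=2.58,fy=2.58,interpolation=2);b=cv2.resize(b,None,fx=2.4,fy=2.4,interpolation=2)
o=np.zeros((a.shape[0]+b.shape[0],800,3),np.uint8);o[:a.shape[0],:a.shape[1]]=a;o[a.shape[0]:,:b.shape[1]]=b;cv2.imwrite("pics/e.png",o)
import pickle; pickle.dump((d,s),open("im.pkl","wb"))
```

```text
[-0.0005  0.0008 -0.0025] [-6.6  0.   7.3] 0.011427439762169669
top [267.2, 234.2, 276.5, 247.3] 0.66 [ 0.4269 -0.0565]
top [258.7, 228.8, 269.6, 233.5] 0.64 [ 0.4558 -0.0328]
top [272.4, 223.1, 277.8, 231.1] 0.58 [ 0.4684 -0.0659]
top [275.4, 229.0, 284.1, 240.6] 0.53 [ 0.4452 -0.0802]
board [([333.0, 212.5, 384.7, 264.6], 0.9)]
scene [277.2, 228.4, 284.1, 241.4] 0.39 [ 0.4693 -0.0485]
board []
trough [[ 0.44784728 -0.06012022  0.038     ]] 35.3833
```

View pics/e.png

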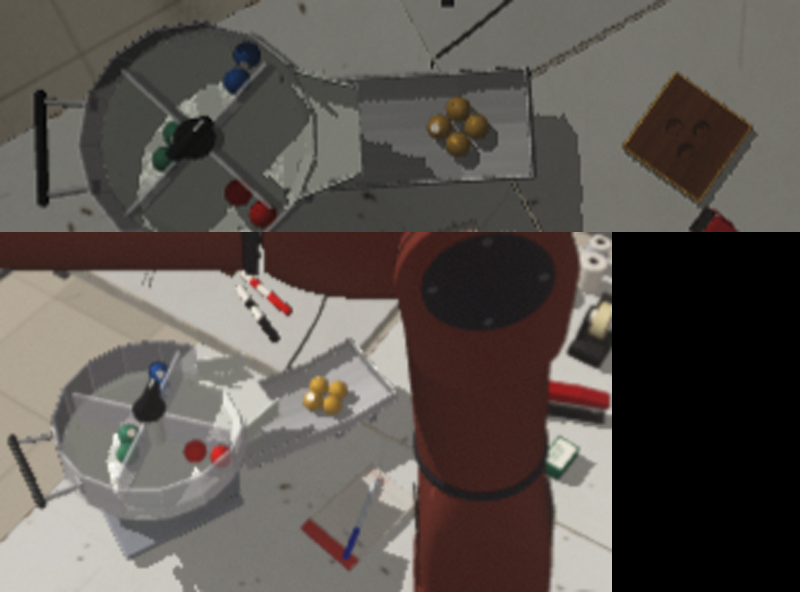

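Everything is level and in place: the four golds form a touching square around (456,126), and the board has been knocked about 3 cm towards the robot (now at (687,138)). I'll write automatic ball and board location plus clearance-based pick planning.

```bash
cat > pp.py <<'E'
from h import *
from scipy.optimize import minimize
p=np.load("disp.npy"); RB=.015; OFF=.0045
def floor(w):
    l=np.array([np.cos(p[2])*(w[0]-p[0])+np.sin(p[2])*(w[1]-p[1]),-np.sin(p[2])*(w[0]-p[0])+np.cos(p[2])*(w[1]-p[1])])
    dx=l[0]+.275; return .038+(dx*np.tan(np.radians(6)) if dx>0 else -dx*np.tan(np.radians(10)))+abs(l[1])*np.tan(np.radians(8)),l
def gold_mask(d):
    hsv=cv2.cvtColor(d["color"],cv2.COLOR_RGB2HSV); return cv2.inRange(hsv,(12,110,50),(28,255,255))
def balls(d,n):
    """n gold balls in the trough, seen from above: known-size discs fitted to the colour mask"""
    pan=proj(d,disp(p,[[-.13,-.064,.05],[-.36,-.064,.05],[-.36,.064,.05],[-.13,.064,.05]])).astype(np.int32)
    roi=np.zeros(d["color"].shape[:2],np.uint8); cv2.fillConvexPoly(roi,pan,255)
    v,u=np.nonzero(gold_mask(d)&roi); W=unproj(d,np.c_[u,v],.056)[:,:2]
    _,_,c=cv2.kmeans(W.astype(np.float32),n,None,(3,100,1e-5),20,cv2.KMEANS_PP_CENTERS)
    ctr=np.array([[*x,floor(x)[0]+.0152] for x in c.astype(float)])
    ctr=np.array([unproj(d,proj(d,[x[0],x[1],.056])[0],x[2])[0] for x in ctr])
    return ctr,len(u)/n
def board(d,guess):
    hsv=cv2.cvtColor(d["color"],cv2.COLOR_RGB2HSV); m=cv2.inRange(hsv,(0,70,20),(25,255,200))
    g=proj(d,[*guess[:2],.012])[0].astype(int); roi=np.zeros_like(m); roi[max(0,g[1]-45):g[1]+45,max(0,g[0]-45):g[0]+45]=255
    m=cv2.morphologyEx(m&roi,cv2.MORPH_CLOSE,np.ones((7,7)))
    n,lab,st,_=cv2.connectedComponentsWithStats(m); k=1+np.argmax(st[1:,4]); m=(lab==k).astype(np.uint8)*255
    S=8; M=cv2.resize(m,None,fx=S,fy=S,interpolation=cv2.INTER_LINEAR)>127
    h=.057; C=np.array([[a,b,z] for a in(-h,h) for b in(-h,h) for z in(0,.012)])
    def cost(b):
        c,s=np.cos(b[2]),np.sin(b[2]); P=np.c_[b[0]+c*C[:,0]-s*C[:,1],b[1]+s*C[:,0]+c*C[:,1],C[:,2]]
        hull=cv2.convexHull(((proj(d,P)+.5)*S).astype(np.float32)).astype(np.int32); I=np.zeros(M.shape,np.uint8); cv2.fillConvexPoly(I,hull,1)
        return np.count_nonzero((I>0)!=M)/M.sum()
    f=minimize(cost,guess,method="Nelder-Mead",options=dict(initial_simplex=np.array(guess)+np.array([[0,0,0],[.008,0,0],[0,.008,0],[0,0,.1]]),xatol=1e-4,fatol=1e-5))
    return f.x,f.fun
def plan(B):
    """ball, outward angle phi with the most clearance for fingers and gripper body"""
    out=[]
    for i,b in enumerate(B):
        for ph in np.radians(np.arange(0,360,10)):
            o=np.array([np.cos(ph),np.sin(ph)]); t=np.array([-o[1],o[0]]); cl=.03
            for j,c in enumerate(B):
                if i==j: continue
                r=(c-b)[:2]; x=r@o-OFF; y=abs(r@t); q=[max(abs(x)-.0095,0),max(.019-y,y-.034,0)]; cl=min(cl,np.hypot(*q)-RB)
            tip=b[:2]+o*OFF; bx=max(floor(tip+t*a+o*e)[1][0] for a in(-.095,.095) for e in(-.0375,.0375))
            fl=max(floor(tip+t*a+o*e)[0] for a in(-.034,.034) for e in(-.0095,.0095))
            wall=max(abs(floor(tip+t*a+o*e)[1][1]) for a in(-.034,.034) for e in(-.0095,.0095))
            if wall>.061 or bx>-.178: continue
            out.append((min(cl,.006)-2*max(0,fl-b[2]+.0085)-.02*max(0,bx+.19),cl,fl,i,ph,bx))
    return sorted(out,key=lambda r:-r[0])
E
python3 - <<'E'
from pp import *
import pickle; d,s=pickle.load(open("im.pkl","rb"))
B,a=balls(d,4); print(B.round(4),a); print(np.linalg.norm(B[:,None]-B[None],axis=2).round(4)); print([floor(b)[1].round(4).tolist() for b in B])
print(board(d,[.445,-.325,np.radians(54)]))
hol=np.array([[673,125],[702,127],[686,151]])/2.58+[95,185]; print(unproj(d,hol,.012)[:,:2].round(4).tolist())
for r in plan(B)[:8]: print(np.round(r,4), np.degrees(r[4]))
E
```

```text
[[ 0.4286 -0.0569  0.0563]
 [ 0.4693 -0.0565  0.0565]
 [ 0.4485 -0.0364  0.056 ]
 [ 0.45   -0.0776  0.0564]] 62.25
[[0.     0.0408 0.0285 0.0298]
 [0.0408 0.     0.029  0.0286]
 [0.0285 0.029  0.     0.0412]
 [0.0298 0.0286 0.0412 0.    ]]
[[-0.2705, 0.019], [-0.2728, -0.0217], [-0.2514, -0.0021], [-0.2926, -0.001]]
(array([ 0.43987689, -0.33536396,  0.96082984]), np.float64(0.022897111090859384))
[[0.4525, -0.3188], [0.4504, -0.3541], [0.4211, -0.3345]]
[ 1.0000e-04  1.0000e-04  4.6900e-02  2.0000e+00  1.5708e+00 -2.0340e-01] 90.0
[-9.0000e-04  7.0000e-04  4.8700e-02  3.0000e+00  4.7124e+00 -2.5350e-01] 270.0
[-0.0033 -0.0033  0.0472  2.      1.7453 -0.1992] 100.0
[-0.0039 -0.0038  0.0466  2.      1.3963 -0.1881] 80.0
[-3.9000e-03 -2.6000e-03  4.8600e-02  3.0000e+00  4.8869e+00 -2.4940e-01] 280.0
[-5.9000e-03 -3.3000e-03  4.9200e-02  3.0000e+00  4.5379e+00 -2.3800e-01] 260.0
[-0.0077 -0.0076  0.0472  2.      1.9199 -0.1844] 110.0
[-0.0083 -0.0083  0.0472  3.      1.5708 -0.2445] 90.0
```

```bash
sed -i 's/OFF=.0045/OFF=.0055/' pp.py
cat >> pp.py <<'E'
def go(b,ph,targets,depth,placez,up=.15):
    """pick ball b with outward angle ph; targets: list of (xy, phi). depth: TCP below ball centre"""
    best=None
    for fam in(-np.pi/2,np.pi/2):
        tip=np.r_[b[:2]+OFF*np.array([np.cos(ph),np.sin(ph)]),b[2]-depth]; qa=quat(ph+fam)
        ja=robot.solve_ik(tip,qa); ju=robot.solve_ik(np.r_[tip[:2],up],qa)
        if ja is None or ju is None: continue
        for k,(xy,pt) in enumerate(targets):
            tp=np.r_[xy+OFF*np.array([np.cos(pt),np.sin(pt)]),placez]; qb=quat(pt+fam)
            jb=robot.solve_ik(tp,qb)
            if jb is None: continue
            c=np.abs(jb-ja).max()
            if best is None or c<best[0]: best=(c,tip,qa,tp,qb,k)
    if best is None: print("no IK"); return None
    c,tip,qa,tp,qb,k=best; print("target",k,"dq",round(c,2))
    robot.grip(.035); robot.move_to([*tip[:2],up],qa); robot.move_l(tip,max_speed=.08)
    f0=robot.get_state()["ft_force"].round(1)
    robot.grip(.0,20); g=robot.get_state()["finger_gap"]
    robot.move_l([*tip[:2],up]); g2=robot.get_state()["finger_gap"]
    if not .024<g2<.034: print("missed",f0,g,g2); robot.grip(.035); return None
    robot.move_to([*tp[:2],up],qb); robot.move_l([*tp[:2],tp[2]+.025]); g3=robot.get_state()["finger_gap"]
    print("gaps",f0,round(g,4),round(g2,4),round(g3,4))
    if not .024<g3<.034: print("LOST"); return None
    robot.move_l(tp,max_speed=.04); robot.hold(.15); print("place f",robot.get_state()["ft_force"].round(1))
    robot.grip(.037); robot.hold(.2); robot.move_l([*tp[:2],up],max_speed=.1); return k
def hollows(bd): 
    return [(bd[:2]+.019*np.array([np.cos(a),np.sin(a)]),a) for a in bd[2]+np.radians([0,120,240])]
def show(name,d,x0=240,x1=400,y0=200,y1=290,k=5):
    cv2.imwrite(name,cv2.resize(cv2.cvtColor(d["color"],cv2.COLOR_RGB2BGR)[y0:y1,x0:x1],None,fx=k,fy=k,interpolation=2))
E
python3 - <<'E'
from pp import *
d=cap("top"); B,a=balls(d,4); bd,e=board(d,[.44,-.3354,.96]); print(bd,e); np.save("bd.npy",bd)
r=plan(B)[0]; print(np.round(r,4))
H=hollows(bd); k=go(B[int(r[3])],r[4],H,.0072,.0227-.0072+.0008); print(k)
robot.move_to([.40,.06,.33],quat(p[2])); d=cap("top"); show("pics/f.png",d); print(robot.get_state()["clock"])
E
```

```text
[ 0.43997878 -0.33539398  0.96008509] 0.023734610123119015
[ 7.0000e-04  7.0000e-04  4.7100e-02  3.0000e+00  1.5708e+00 -2.0260e-01]
target 0 dq 0.44
gaps [ 0.5  0.1 -0.9] 0.0286 0.029 0.0287
place f [-0.5  0.1  0.4]
0
47.1333
```

View pics/f.png

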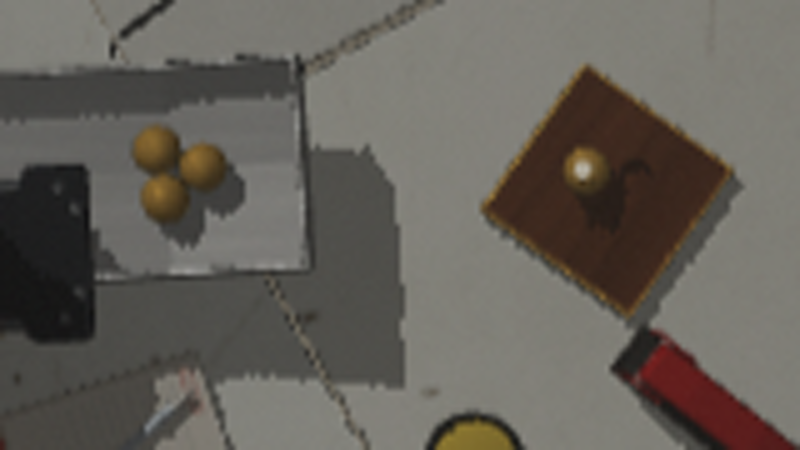

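The first ball sits in its hollow at (586,170), and three remain in the trough around (180,170). On to the next two.

```bash
cat > nxt.py <<'E'
from pp import *
def onboard(d,bd):
    g=proj(d,[*bd[:2],.03])[0].astype(int); m=gold_mask(d); roi=np.zeros_like(m); roi[g[1]-12:g[1]+13,g[0]-12:g[0]+13]=255
    m&=roi; v,u=np.nonzero(m); W=unproj(d,np.c_[u,v],.0227)[:,:2]
    return len(u),W
def park(): robot.move_to([.40,.06,.33],quat(p[2]))
E
python3 - <<'E'
from nxt import *
free=[1,2]
for n in (3,2):
    d=cap("top"); B,a=balls(d,n); bd,e=board(d,np.load("bd.npy")); print("board",bd.round(4),round(e,3),"px",a)
    if n==3:
        N,W=onboard(d,bd); print("on board",N,W.mean(0),hollows(bd)[0][0])
    if a<40 or a>85 or e>.05: print("check"); break
    if np.linalg.norm(bd[:2]-np.load("bd.npy")[:2])>.004: print("moved")
    r=plan(B)[0]; print(np.round(r,4)); H=hollows(bd)
    k=go(B[int(r[3])],r[4],[H[i] for i in free],.0072,.0227-.0072+.0008)
    if k is None: break
    free.pop(k); park()
d=cap("top"); show("pics/g.png",d); print(free,robot.get_state()["clock"])
E
```

```text
board [ 0.44   -0.3354  0.9601] 0.023 px 65.33333333333333
on board 72 [ 0.45128099 -0.32221584] [ 0.45087434 -0.31982841]
[ 4.8000e-03  6.7000e-03  4.9300e-02  1.0000e+00  4.8869e+00 -2.5390e-01]
target 0 dq 0.89
gaps [ 0.4 -0.3  0.1] 0.0285 0.0285 0.0288
place f [-0.5  0.6  0.7]
board [ 0.4396 -0.3353  0.9571] 0.023 px 66.0
[ 0.0048  0.0051  0.0468  1.      3.8397 -0.1783]
target 0 dq 2.36
gaps [ 0.1 -0.3  0. ] 0.0287 0.0285 0.0288
place f [-0.2 -0.3  0. ]
[] 69.9167
```

View pics/g.png

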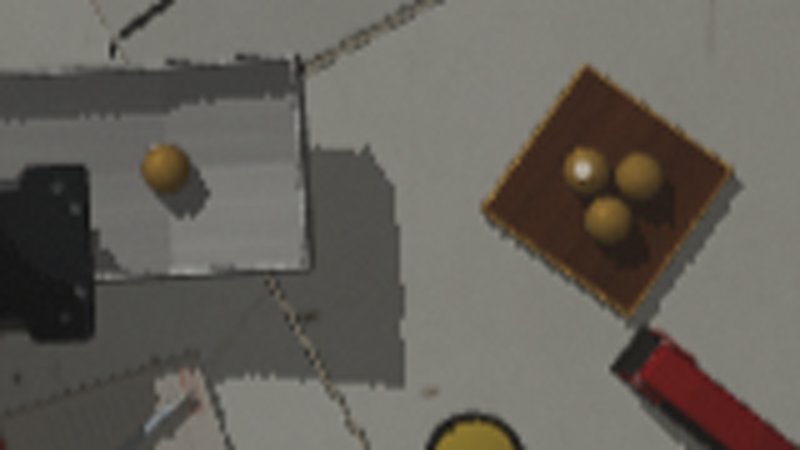

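All three hollows are filled, at (586,170), (638,175) and (608,220). One ball is left, at (166,168), and it goes on top.

Run:
```python
from nxt import *
d=cap("top"); B,a=balls(d,1); bd,e=board(d,np.load("bd.npy")); N,W=onboard(d,bd)
_,_,c=cv2.kmeans(W.astype(np.float32),3,None,(3,100,1e-5),20,cv2.KMEANS_PP_CENTERS)
m=c.mean(0).astype(float); print(bd,e,a,N,c,m,"sides",np.linalg.norm(c-np.roll(c,1,0),axis=1),B)
ctr=(bd[:2]+m)/2 if np.linalg.norm(m-bd[:2])<.005 else None; print(ctr)
rs=plan(B); T=[(ctr,h[1]) for h in hollows(bd)]
good=[r for r in rs if r[0]>rs[0][0]-.001]
k=go(B[0],good[len(good)//2][4],T,.0055,.046-.0055+.0005)
park(); d=cap("top"); s=cap("scene"); show("pics/i.png",d); print(robot.get_state()["clock"])
```

```text
[ 0.43997878 -0.33539398  0.96008509] 0.02312494304201221 64.0 226 [[ 0.45176956 -0.31960708]
 [ 0.4504271  -0.35319537]
 [ 0.4215611  -0.33279508]] [ 0.44125259 -0.33519921] sides [0.03296172 0.03361511 0.0353471 ] [[ 0.44991023 -0.05871219  0.05362234]]
[ 0.44061569 -0.33529659]
target 0 dq 0.64
gaps [ 0.6  0.2 -0.8] 0.0289 0.029 0.0287
place f [-0.4  0.2  0.5]
80.05
```

View pics/i.png

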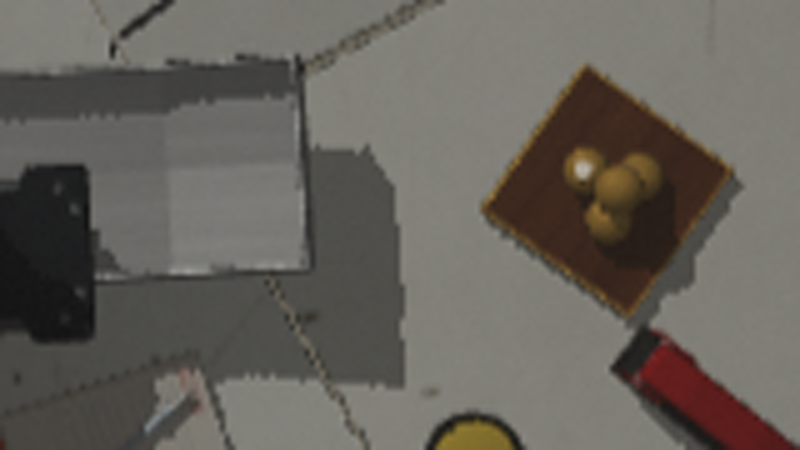

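Run:
```python
from nxt import *
d=cap("top"); print(proj(d,[.4406,-.3353,.046]), unproj(d,[[363.4-.5,237.4-.5]],.046)); s=cap("scene")
b=cv2.cvtColor(s["color"],cv2.COLOR_RGB2BGR)
a=cv2.cvtColor(d["color"],cv2.COLOR_RGB2BGR)
q=proj(s,[.44,-.335,.03])[0].astype(int); print(q)
o=np.hstack([cv2.resize(a[180:300,95:255],(533,400)),cv2.resize(b[max(q[1]-40,0):q[1]+40,q[0]-25:q[0]+25],(250,400))]); cv2.imwrite("pics/j.png",o)
```

```text
[[363.25194129 237.1464713 ]] [[ 0.4413417  -0.33422941  0.046     ]]
[349 219]
```

View pics/j.png

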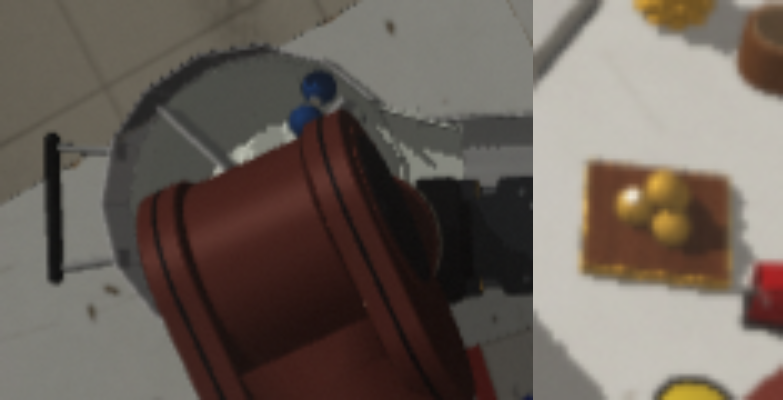

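The apex ball projects within about 1.5 mm of its expected place. The scene view shows the stack on the flat board, and the carousel is level with the bystanders undisturbed. Handing in.

```bash
python3 -c "
from bench import robot
print(robot.sign_off(), robot.get_state()['clock'])"
```

```text
the job is handed in; nothing more can be done
the job is handed in; nothing more can be done
```

The job is handed in but its verdict was not shown: by the last pictures the four golds (no leftovers) stand as a pyramid on the board, the carousel is back level with no other colour spilled, and the tape and cone were left alone.

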